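# Snap the tool case shut and lock its lid

### The job

The lid of the black tool case only rests on its two hidden spring catches, one under each end: press it down on its rubber feet with the closed fingertips until both ends have snapped fully home on the rim, and with both home confirm it by a steady push down of at least 15 N for half a second; over 60 N the lid cracks. Then push the steel turn button on the case's front round, by its upright peg, until it points straight across over the lid. Do not disturb the brush wheel, the hammer or the jar around the case.

Things in the scene. Friction and masses are not known exactly. Their poses are not given: they have to be found in the camera images.
- case: fixed black plastic tub, 140 mm (its x) by 240 mm (its y) by 100 mm high, walls 6 mm; origin at the centre of its underside, its front (where the turn button is) looks along its -x. The rim is 100 mm above the origin. A sprung catch sits inside each end wall (near y = +114 and -114 mm); one end takes about 8 to 15 N to snap past it and then drops onto the rim
- lid: loose grey plastic lid, a plate 144 mm (x) by 244 mm (y), 6 mm thick, with a black bow handle along y at its middle (at x = +20 mm, 100 mm long, top 35 mm above the origin) and tongues below that stand in the tub. Origin at the centre of the plate's underside: 100 mm above the case's origin when the lid is fully home, about 110 mm at the start
- lid_end_a (a point): point on the top face of the lid, on its centre line, 100 mm from its middle towards +y, above that end's tongue; 106 mm above the case's origin when that end is home. A round black rubber stacking foot, 24 mm across, stands here to press on: screwed out by an unknown amount, different each time, its top is 6 to 14 mm above this point. It does not give
- lid_end_b (a point): the same at the lid's other end, 100 mm from its middle towards -y, with its own foot
- turn (a joint): steel turn button, pivot (vertical) at (-92, 0) mm in the case's frame, in front of the front wall; flat arm 14 wide, 62 mm long, 108.5 to 115.5 mm above the case's origin: passes over a seated lid, strikes a raised one. 0 rad: arm points to the case's -y, along the wall; 1.57 rad (stop): to its +x, across the lid. Turns anticlockwise from above; stays where left
- turn_peg (a point): centre of the top of the turn button's upright round peg, 12 mm in diameter, 55 mm out from the pivot, standing 30 mm above the arm; its top is 145.5 mm above the case's origin
- wheel: bystander: blue brush wheel lying flat, 68 mm across, with a spindle standing up to 50 mm; origin at the centre of its underside. Leave it alone
- hammer: bystander: hammer 260 mm long lying on the bench beyond the case. Leave it alone
- jar: bystander: amber glass jar with a steel cap, 60 mm across and 70 mm tall; origin at the centre of its underside. Leave it alone

How it is judged:
On the way, in this order (a step that is already met when the one before it is completed fails the run):
1. with both ends of the lid snapped home and the turn button not yet over it, the fingers push on the lid with at least 14 N for half a second (z of each of lid_end_a, lid_end_b in the frame of case below 0.108 m and value of joint turn below 0.6 rad and contact force between the fingers and lid above 14 N), for 0.45 s.
2. the turn button points across over the lid (value of joint turn above 1.35 rad), for 0.2 s.
At the end, for the whole second after the job is handed in: Both ends of the lid are within 2 mm of fully home on the rim of the case, the lid lies still and centred on it within 6 mm, and the turn button points across over the lid (past 1.35 rad of its 1.57 rad) (z of lid_end_a in the frame of case between 0.103 and 0.108 m and z of lid_end_b in the frame of case between 0.103 and 0.108 m and horizontal distance between lid and case below 0.006 m and value of joint turn above 1.35 rad and linear speed of lid below 0.02 m/s); the robot touches nothing.
It fails at once if the lid is pushed by the fingers with more than 60 N (contact force between the fingers and lid above 60 N).
It fails at once if the brush wheel is moved by more than 20 mm (distance of wheel from where it was at the start of the episode above 0.02 m).
It fails at once if the hammer is moved by more than 20 mm (distance of hammer from where it was at the start of the episode above 0.02 m).
It fails at once if the jar is moved by more than 20 mm (distance of jar from where it was at the start of the episode above 0.02 m).
It also fails if it takes over 58 s, if anything falls off the work surface, if the arm or the gripper's body presses on something with over 40 N, if the wrist force passes 120 N, or if a joint passes its speed limit or range.

### The arm

A 6-joint arm with a two-finger parallel gripper is mounted at the origin on the work surface. World frame = base frame: x ahead of the robot, y to its left, z up, the work surface at z = 0. Lengths are in m, angles in rad, forces in N, time in s.
With the tool pointing down it reaches from about 0.35 to 0.925 m from the base axis. Payload 6.4 kg.
Tool frame: the origin (TCP) lies midway between the tips of the shut fingers; the grasp point (between the pads) lies 19 mm behind it; z points along the fingers, y is the line along which they close (so a half turn about z gives the same grasp; the last joint's range is limited). The gripper opens to 94 mm and grips with 3 to 60 N. Pads are 16 mm wide; open, the fingers measure 119 mm over their backs; the gripper's body (75 mm by 177 mm) begins 78 mm behind the grasp point.
Start: joints at [-1.421, 0.245, 1.558, -0, 1.339, -0.174], TCP at [0.207, -0.616, 0.205] pointing down, gripper open.
Joint ranges: [-3.13, 3.13], [-1.02, 2.26], [0.13, 2.54], [-0.95, 4.09], [0.21, 2.88], [-2.74, 2.74]. Speed limits (rad/s): [2.57, 2.57, 3.14, 3.14, 3.14, 3.14].

### API

Orientations are given as a unit quaternion [w, x, y, z].
In Python, from workcell import * gives the robot as it stands. The module is installed in compiled form; this text tells all that it offers.
- The arm moves only by the tool play_rows, never from a script. Its argument "series" is a list that holds one entry, the list of rows, each a list of 5 numbers: the closure, from 0 (fully open) to 1 (shut), then the shift along the tool's x, y, z in cm, then the turn about the tool's z in degrees. A call has 1 to 8 rows; each row shifts and turns the commanded pose from where the row before left it, along the tool's axes as they then stand; what a row does not reach is not made up. A row lasts 1/12 s, in which the tool goes at most 41.7 mm and 7.16 degrees, less where a joint would pass 70% of its speed; a pose out of reach is approached as far as the arm can. A call with a gripper value outside its range is refused whole. The fingers move at their own pace and stop on an object; "newtons" is the grip in N (left out, the last holds). Time passes only in rows, so rows that do not move let the fingers close. It gives the time, the measured TCP pose, the force and the opening at its end, in the units of the state.
- get_obs(): the state, without advancing time (a new reading comes with each control period).
- read_camera(name): name is "scene" or "top" or "wrist"; returns a dict with "img" (480x640x3 uint8, blue, green, red), "fx", "fy", "cx", "cy" (pixels), "R" (3x3) and "t" (3): a world point X has camera coordinates R X + t. Camera axes: x right, y down, z forward; pixel columns grow to the right and rows downward; lengths in m; the calibration is good to about 2 mm. A picture is of the moment at which its call begins. There is no depth.
- finish_job(): hands the job in, once; it reports no verdict.
The state is a dict: "time": time; "qpos": joint angles; "qvel": joint speeds; "joint_torque": joint torques, N m; "position": TCP position; "orientation": TCP orientation; "contact_force": force on the tool from outside, world axes, zero at the start; "wrist_torque": the same for the moment, N m; "finger_gap": finger opening in m.
Only numpy, scipy, OpenCV 4.12 (cv2) and the standard library are available. Lean on these libraries where they do the work, as an engineer would, in place of code of your own. Each camera call takes 0.05 s, during which the arm holds its last target. There are 200 camera calls.

## Working session

There is one attempt and no reset: what is moved stays moved. The work goes in short steps, Python scripts to look and compute and a tool call to move; the robot and the scene stay as the last step left them, time stands still between calls to the robot, and variables do not carry over. Pictures are saved under pics/ and viewed, on a budget of 10 in all, crops included, one or two more only if the job needs it, and the job is handed in when it is done.

Besides the shell and the picture viewer there is one more tool, called after "Emit:" by a JSON object that holds its "api" and its "payload", one argument or row to a line. play_rows: Moves the arm, as the interface text tells. Its arguments: {"type":"object","properties":{"series":{"type":"array","items":{"type":"array","items":{"type":"array","items":{"type":"number"}}}},"newtons":{"type":"number"}},"required":["series"]}

```bash
mkdir -p pics
python3 - <<'E'
from workcell import *
import cv2
o=get_obs();print({k:o[k] for k in('time','position','orientation','contact_force','finger_gap')})
for n in('scene','top'):
    c=read_camera(n);cv2.imwrite(f'pics/{n}0.png',c['img']);print(n,c['fx'],c['cx'],c['cy'],c['R'],c['t'])
E
```

```text
{'time': 0.0, 'position': array([ 0.20671312, -0.61562782,  0.20439285]), 'orientation': array([-9.33742239e-04,  9.86925083e-01,  1.61176947e-01,  7.01926931e-06]), 'contact_force': array([-1.18422888,  0.63147349,  0.14065652]), 'finger_gap': 0.09393356717580904}
scene 578.2607405031395 308.55121812499965 237.9178045221244 [[ 0.82428685  0.56614699 -0.00536391]
 [ 0.36963239 -0.54529764 -0.75234459]
 [-0.42886255  0.61816508 -0.65874794]] [-0.55265051 -0.11240427  1.23447337]
top 453.7030995693956 318.7411271830195 241.71892424289643 [[ 1.59746423e-02 -9.99864705e-01  3.92197466e-03]
 [-9.76010347e-01 -1.64451104e-02 -2.17102192e-01]
 [ 2.17137316e-01 -3.59757986e-04 -9.76141002e-01]] [0.04004615 0.62005751 0.75675592]
```

View pics/top0.png

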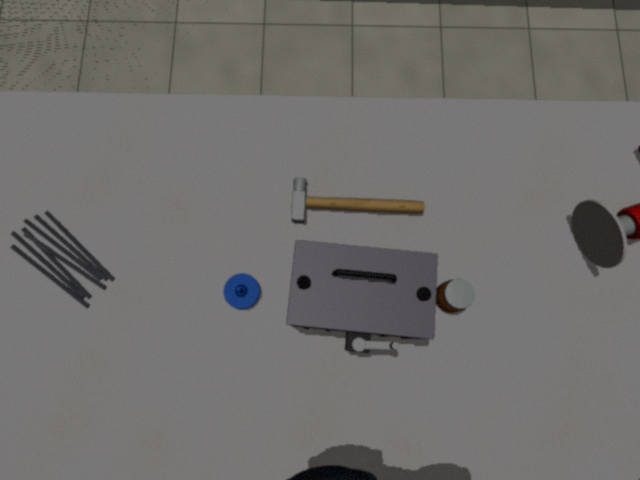

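View pics/scene0.png

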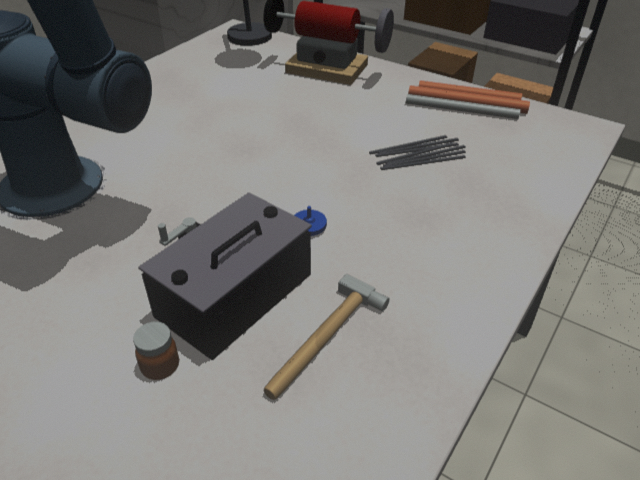

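The top view shows the feet at about (304,282) for end a and (424,294) for end b, the pivot near (358,345) and the peg near (394,345). In the scene view the feet are at (271,212) and (180,277), and the peg at (163,232). Next I triangulate these points.

```bash
cat > h.py <<'E'
from workcell import *
import cv2,numpy as np
def blob(im,x,y,r,thr=30):
    g=cv2.cvtColor(im,cv2.COLOR_BGR2GRAY)[y-r:y+r+1,x-r:x+r+1]
    m=(g<thr).astype(np.uint8)
    n,l,s,c=cv2.connectedComponentsWithStats(m)
    i=1+np.argmax(s[1:,4]); return c[i]+[x-r,y-r],s[i]
def ray(c,p):
    d=c['R'].T@np.array([(p[0]-c['cx'])/c['fx'],(p[1]-c['cy'])/c['fy'],1]); return -c['R'].T@c['t'],d/np.linalg.norm(d)
def plane(c,p,z):
    o,d=ray(c,p); return o+d*(z-o[2])/d[2]
def tri(a,p,b,q):
    o,d=ray(a,p);u,e=ray(b,q);s=np.linalg.lstsq(np.c_[d,-e],u-o,rcond=None)[0]
    A=o+d*s[0];B=u+e*s[1];return (A+B)/2,np.linalg.norm(A-B)
E
python3 - <<'E'
from h import *
T=read_camera('top');S=read_camera('scene')
for n,p,q in(('a',(304,282),(271,212)),('b',(424,294),(180,277))):
    P,s=blob(T['img'],*p,10);Q,s2=blob(S['img'],*q,11);print(n,P,s,Q,s2,tri(T,P,S,Q))
# lid outline, top view: grey plate brighter than tub, darker than bench
g=cv2.cvtColor(T['img'],cv2.COLOR_BGR2GRAY);print('lid grey',g[310,365],'bench',g[400,200],'tubscene',g[336,420])
m=cv2.inRange(g,40,int(g[310,365])+18);m[:, :270]=0;m[:,441:]=0;m[:236]=0;m[341:]=0
m=cv2.morphologyEx(m,cv2.MORPH_OPEN,np.ones((5,5)))
c=max(cv2.findContours(m,0,2)[0],key=cv2.contourArea)
q=cv2.approxPolyDP(c,6,True)[:,0];print(q.tolist())
print([plane(T,p,.116).round(4).tolist() for p in q])
a=np.hstack([cv2.resize(T['img'][315:365,330:410],None,fx=5,fy=5),cv2.resize(S['img'][205:255,140:220],None,fx=5,fy=5)])
b=np.hstack([cv2.resize(T['img'][270:310,290:320],None,fx=6,fy=6),cv2.resize(T['img'][280:320,410:440],None,fx=6,fy=6),cv2.resize(S['img'][195:235,256:286],None,fx=6,fy=6),cv2.resize(S['img'][257:297,165:195],None,fx=6,fy=6)])
b=cv2.copyMakeBorder(b,0,0,0,800-b.shape[1],0)
cv2.imwrite('pics/z1.png',np.vstack([a,b]))
E
```

```text
a [303.52845528 281.94308943] [  4   4  12  13 123] [270. 216.] [10 15  1  1  1] (array([0.5401486 , 0.07508769, 0.11062617]), np.float64(0.0008242984031567788))
b [423.31578947 293.72180451] [  3   4  14  13 133] [180.36956522 280.82608696] [ 4 10 14  8 46] (array([ 0.52413319, -0.12484432,  0.11380026]), np.float64(0.003550914085800552))
lid grey 86 bench 120 tubscene 78
[[295, 240], [286, 324], [335, 337], [345, 330], [368, 332], [370, 340], [380, 333], [387, 340], [434, 337], [436, 253]]
[[0.611, 0.0909, 0.116], [0.4693, 0.1018, 0.116], [0.4497, 0.0211, 0.116], [0.4612, 0.0048, 0.116], [0.4585, -0.0329, 0.116], [0.4458, -0.036, 0.116], [0.4573, -0.0525, 0.116], [0.4462, -0.0638, 0.116], [0.4523, -0.1407, 0.116], [0.5923, -0.1496, 0.116]]
```

View pics/z1.png

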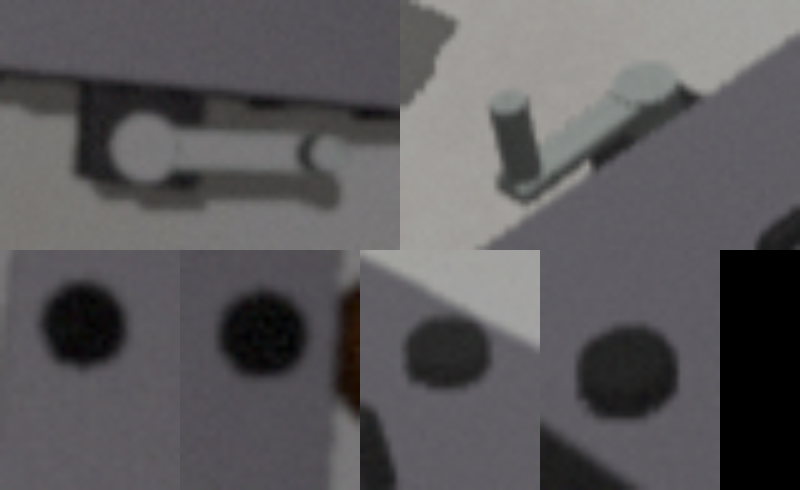

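Run:
```python
from h import *
T=read_camera('top');S=read_camera('scene')
for n,P,Q in(('a',(303.6,281.7),(270.2,210.8)),('b',(423.4,293.4),(179.7,276.2)),('peg',(396.2,345.5),(162.,225.2)),('piv',(360,344.4),(189,221))):
    print(n,tri(T,P,S,Q),'pl126',plane(T,P,.126),'pl1455',plane(T,P,.1455),'pl1155',plane(T,P,.1155))
```

```text
a (array([0.53986043, 0.07531931, 0.121302  ]), np.float64(0.002762421103970015)) pl126 [0.53824989 0.07419829 0.126     ] pl1455 [0.5356915  0.07358005 0.1455    ] pl1155 [0.53962749 0.07453119 0.1155    ]
b (array([ 0.52354111, -0.12336452,  0.12197069]), np.float64(0.002845508587332169)) pl126 [ 0.52214828 -0.12349353  0.126     ] pl1455 [ 0.52001012 -0.11895224  0.1455    ] pl1155 [ 0.52329959 -0.12593884  0.1155    ]
peg (array([ 0.43936543, -0.07195354,  0.1449523 ]), np.float64(0.004599754589894543)) pl126 [ 0.43775194 -0.07690939  0.126     ] pl1455 [ 0.43781643 -0.07358389  0.1455    ] pl1155 [ 0.43771721 -0.07870004  0.1155    ]
piv (array([ 0.44020858, -0.01781428,  0.1167542 ]), np.float64(0.004904725813091444)) pl126 [ 0.4385473  -0.01874986  0.126     ] pl1455 [ 0.43859103 -0.01694226  0.1455    ] pl1155 [ 0.43852375 -0.01972319  0.1155    ]
```

Emit:
{"api": "play_rows", "payload": {
  "series": [
    [[1,0,0,0,5.8],[1,0,0,0,5.8],[1,0,0,0,5.8],[1,0,0,0,5.8],[1,0,0,0,0]]
  ],
  "newtons": 30
}}

```text
time: 0.72
position: [0.2068, -0.6162, 0.2054]
orientation: [-0.0, 0.999, -0.041, -0.0]
contact_force: [-0.1, 0.3, 0.2]
finger_gap: 0.0641
```

```bash
cat >> h.py <<'E'
C=np.array([.5311,-.0244,0]);YAW=np.arctan2(-.0163,.199)
Rc=np.array([[np.cos(YAW),-np.sin(YAW),0],[np.sin(YAW),np.cos(YAW),0],[0,0,1]])
from scipy.spatial.transform import Rotation as Ro
def st(goal=None):
    o=get_obs();p=Rc.T@(o['position']-C);R=Ro.from_quat(np.roll(o['orientation'],-1)).as_matrix()
    x=Rc.T@R[:,0]
    print('t',round(o['time'],2),'case mm',(p*1e3).round(1),'yaw',np.degrees(np.arctan2(x[1],x[0])).round(1),'tilt',R[:2,2].round(3),'F',o['contact_force'].round(1),'gap',round(o['finger_gap'],4))
    if goal is not None: print('tool shift cm',(R.T@(Rc@(np.array(goal)/1e3-p))*100).round(2))
E
python3 -c "
from h import *
st((0,-100,160))"
```

```text
t 0.72 case mm [-274.9 -616.3  205.4] yaw -0.1 tilt [-0.  0.] F [-0.1  0.3  0.2] gap 0.0641
tool shift cm [ 27.44 -51.66   4.54]
```

Emit:
{"api": "play_rows", "payload": {
  "series": [
    [[1,1.7,-3.2,0,0],[1,1.7,-3.2,0,0],[1,1.7,-3.2,0,0],[1,1.7,-3.2,0,0],[1,1.7,-3.2,0,0],[1,1.7,-3.2,0,0],[1,1.7,-3.2,0,0],[1,1.7,-3.2,0,0]]
  ]
}}

```text
time: 1.38
position: [0.3637, -0.3705, 0.2056]
orientation: [0.0, 0.999, -0.039, 0.0]
contact_force: [0.9, 0.7, 0.4]
finger_gap: 0.0107
```

Emit:
{"api": "play_rows", "payload": {
  "series": [
    [[1,1.7,-3.2,0.5,0],[1,1.7,-3.2,0.5,0],[1,1.7,-3.2,0.5,0],[1,1.7,-3.2,0.5,0],[1,1.7,-3.2,0.5,0],[1,1.7,-3.2,0.5,0],[1,1.7,-3.2,0.5,0],[1,0,0,0,0]]
  ]
}}

```text
time: 2.05
position: [0.5013, -0.1536, 0.1695]
orientation: [-0.001, 0.999, -0.036, -0.0]
contact_force: [0.6, 0.1, 1.0]
finger_gap: 0.0005
```

```bash
python3 -c "
from h import *
st((0,-100,135))"
```

```text
t 2.05 case mm [ -19.1 -131.2  169.5] yaw 0.5 tilt [-0.001  0.002] F [0.6 0.1 1. ] gap 0.0005
tool shift cm [ 1.95 -3.1   3.45]
```

Emit:
{"api": "play_rows", "payload": {
  "series": [
    [[1,1.0,-1.6,1.0,0],[1,1.0,-1.5,1.0,0],[1,0,0,1.0,0],[1,0,0,0,0],[1,0,0,0,0]]
  ]
}}

```text
time: 2.47
position: [0.5215, -0.1296, 0.1398]
orientation: [-0.0, 0.999, -0.04, -0.001]
contact_force: [-0.5, 0.8, 0.7]
finger_gap: 0.0004
```

```bash
python3 -c "
from h import *
st((0,-100,135))
T=read_camera('top');S=read_camera('scene')
a=np.hstack([cv2.resize(T['img'][260:340,350:450],None,fx=4,fy=4),cv2.resize(S['img'][230:310,130:230],None,fx=4,fy=4)])
cv2.imwrite('pics/b1.png',a)"
```

```text
t 2.47 case mm [  -1.  -105.6  139.8] yaw 0.1 tilt [-0.002  0.   ] F [-0.5  0.8  0.7] gap 0.0004
tool shift cm [ 0.1  -0.56  0.48]
```

View pics/b1.png

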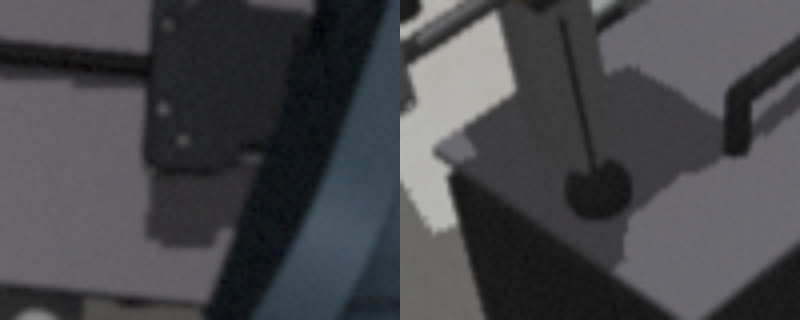

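The scene crop shows the fingertips just above foot b, slightly towards the outer end. I correct y and go down slowly.

Emit:
{"api": "play_rows", "payload": {
  "series": [
    [[1,0.1,-0.5,0.2,0],[1,0,0,0.2,0],[1,0,0,0.2,0],[1,0,0,0.2,0],[1,0,0,0,0]]
  ]
}}

```text
time: 2.98
position: [0.5234, -0.1242, 0.132]
orientation: [-0.0, 0.999, -0.041, -0.0]
contact_force: [0.5, -0.1, 0.1]
finger_gap: 0.0006
```

```bash
python3 -c "
from h import *
st((0,-100,125))"
```

```text
t 2.98 case mm [   0.5 -100.1  132. ] yaw 0.0 tilt [-0.001  0.   ] F [ 0.5 -0.1  0.1] gap 0.0006
tool shift cm [-0.05 -0.01  0.7 ]
```

Emit:
{"api": "play_rows", "payload": {
  "series": [
    [[1,0,0,0.15,0],[1,0,0,0.15,0],[1,0,0,0.1,0],[1,0,0,0.1,0],[1,0,0,0.1,0],[1,0,0,0,0]]
  ]
}}

```text
time: 3.48
position: [0.5239, -0.1242, 0.1268]
orientation: [-0.0, 0.999, -0.041, 0.0]
contact_force: [-0.7, 0.7, 1.6]
finger_gap: 0.0007
```

Emit:
{"api": "play_rows", "payload": {
  "series": [
    [[1,0,0,0.1,0],[1,0,0,0.1,0],[1,0,0,0,0]]
  ]
}}

```text
time: 3.73
position: [0.5242, -0.1243, 0.1249]
orientation: [0.0, 0.999, -0.041, 0.001]
contact_force: [-0.2, 1.4, 3.6]
finger_gap: 0.0006
```

Emit:
{"api": "play_rows", "payload": {
  "series": [
    [[1,0,0,0.1,0],[1,0,0,0.1,0],[1,0,0,0,0]]
  ]
}}

```text
time: 3.98
position: [0.5237, -0.1246, 0.1221]
orientation: [0.0, 0.999, -0.041, 0.0]
contact_force: [0.3, -1.0, 1.0]
finger_gap: 0.0005
```

Emit:
{"api": "play_rows", "payload": {
  "series": [
    [[1,0,0,0.1,0],[1,0,0,0.1,0],[1,0,0,0,0]]
  ]
}}

```text
time: 4.23
position: [0.523, -0.124, 0.1196]
orientation: [-0.0, 0.999, -0.041, -0.001]
contact_force: [0.2, 0.5, 0.8]
finger_gap: 0.0004
```

Emit:
{"api": "play_rows", "payload": {
  "series": [
    [[1,0,0,0.1,0],[1,0,0,0,0]]
  ]
}}

```text
time: 4.4
position: [0.5233, -0.1241, 0.1189]
orientation: [-0.0, 0.999, -0.041, -0.0]
contact_force: [0.3, -1.0, -0.7]
finger_gap: 0.0004
```

Emit:
{"api": "play_rows", "payload": {
  "series": [
    [[1,0,0,0.1,0],[1,0,0,0,0]]
  ]
}}

```text
time: 4.57
position: [0.5236, -0.1242, 0.1182]
orientation: [-0.0, 0.999, -0.041, -0.0]
contact_force: [-0.8, -0.2, -0.0]
finger_gap: 0.0006
```

Emit:
{"api": "play_rows", "payload": {
  "series": [
    [[1,0,0,0.1,0],[1,0,0,0.1,0],[1,0,0,0,0]]
  ]
}}

```text
time: 4.82
position: [0.5239, -0.1243, 0.1176]
orientation: [0.0, 0.999, -0.04, -0.0]
contact_force: [-2.9, 1.9, 7.5]
finger_gap: 0.0001
```

Emit:
{"api": "play_rows", "payload": {
  "series": [
    [[1,0,0,0.1,0],[1,0,0,0,0]]
  ]
}}

```text
time: 4.98
position: [0.524, -0.1244, 0.1175]
orientation: [0.0, 0.999, -0.04, -0.0]
contact_force: [-4.6, 2.1, 12.0]
finger_gap: 0.0006
```

Emit:
{"api": "play_rows", "payload": {
  "series": [
    [[1,0,0,0.15,0],[1,0,0,0,0]]
  ]
}}

```text
time: 5.15
position: [0.5241, -0.1244, 0.1174]
orientation: [0.0, 0.999, -0.04, -0.0]
contact_force: [-9.6, 3.6, 20.8]
finger_gap: 0.0001
```

Emit:
{"api": "play_rows", "payload": {
  "series": [
    [[1,0,0,0.1,0],[1,0,0,0,0]]
  ]
}}

```text
time: 5.32
position: [0.5241, -0.1244, 0.1174]
orientation: [0.0, 0.999, -0.04, -0.0]
contact_force: [-10.9, 4.8, 25.3]
finger_gap: 0.0
```

Emit:
{"api": "play_rows", "payload": {
  "series": [
    [[1,0,0,-1,0],[1,0,0,-2,0],[1,0,0,-2,0],[1,0,-3.3,0,0],[1,0,-3.3,0,0],[1,0,-3.4,0,0],[1,0,-3.3,0,0],[1,0,-3.3,0,0]]
  ]
}}

```text
time: 5.98
position: [0.5371, 0.0427, 0.1631]
orientation: [-0.0, 0.999, -0.041, 0.0]
contact_force: [1.3, -0.0, -0.5]
finger_gap: 0.0002
```

Emit:
{"api": "play_rows", "payload": {
  "series": [
    [[1,0,-3.4,0,0],[1,0,0,1,0],[1,0,0,1,0],[1,0,0,0,0],[1,0,0,0,0]]
  ]
}}

```text
time: 6.4
position: [0.5391, 0.074, 0.1417]
orientation: [0.0, 0.999, -0.041, -0.001]
contact_force: [0.7, -0.4, -0.5]
finger_gap: 0.0004
```

```bash
python3 -c "
from h import *
st((0,100,135))
T=read_camera('top');S=read_camera('scene')
a=np.hstack([cv2.resize(T['img'][250:350,270:450],None,fx=2.2,fy=2.2),cv2.resize(S['img'][170:270,130:310],None,fx=2.2,fy=2.2)])
cv2.imwrite('pics/a1.png',a)"
```

```text
t 6.4 case mm [-1.000e-01  9.870e+01  1.417e+02] yaw -0.0 tilt [-0.003 -0.   ] F [ 0.7 -0.4 -0.5] gap 0.0004
tool shift cm [ 0.01 -0.13  0.67]
```

View pics/a1.png

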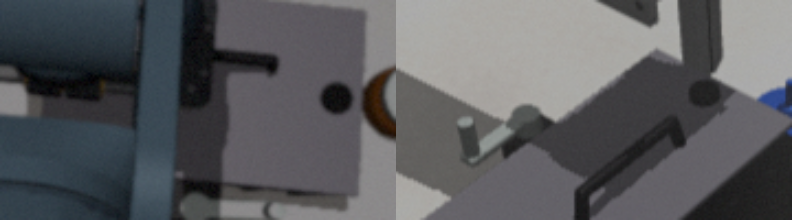

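The fingertips are right above foot a in the scene view (right half). I go down at 1 to 1.5 mm per row.

Emit:
{"api": "play_rows", "payload": {
  "series": [
    [[1,0,-0.1,0.3,0],[1,0,0,0.3,0],[1,0,0,0.2,0],[1,0,0,0.1,0],[1,0,0,0.1,0],[1,0,0,0,0]]
  ]
}}

```text
time: 7.0
position: [0.5399, 0.076, 0.1327]
orientation: [-0.0, 0.999, -0.041, -0.0]
contact_force: [0.1, 0.3, 0.3]
finger_gap: 0.0005
```

Emit:
{"api": "play_rows", "payload": {
  "series": [
    [[1,0,0,0.1,0],[1,0,0,0.1,0],[1,0,0,0.1,0],[1,0,0,0,0]]
  ]
}}

```text
time: 7.33
position: [0.5399, 0.0761, 0.1297]
orientation: [0.0, 0.999, -0.041, -0.0]
contact_force: [-0.5, -0.2, -0.7]
finger_gap: 0.0008
```

Emit:
{"api": "play_rows", "payload": {
  "series": [
    [[1,0,0,0.1,0],[1,0,0,0.1,0],[1,0,0,0,0]]
  ]
}}

```text
time: 7.58
position: [0.5399, 0.0761, 0.1277]
orientation: [-0.0, 0.999, -0.041, -0.0]
contact_force: [0.1, 0.1, -0.5]
finger_gap: 0.0004
```

Emit:
{"api": "play_rows", "payload": {
  "series": [
    [[1,0,0,0.1,0],[1,0,0,0.1,0],[1,0,0,0,0]]
  ]
}}

```text
time: 7.83
position: [0.5398, 0.0761, 0.1257]
orientation: [-0.0, 0.999, -0.041, -0.0]
contact_force: [0.7, 0.9, 0.1]
finger_gap: 0.0003
```

Emit:
{"api": "play_rows", "payload": {
  "series": [
    [[1,0,0,0.1,0],[1,0,0,0.1,0],[1,0,0,0,0]]
  ]
}}

```text
time: 8.08
position: [0.5402, 0.076, 0.1246]
orientation: [0.0, 0.999, -0.04, 0.0]
contact_force: [-0.9, 0.6, 3.8]
finger_gap: 0.0005
```

Emit:
{"api": "play_rows", "payload": {
  "series": [
    [[1,0,0,0.1,0],[1,0,0,0.1,0],[1,0,0,0,0]]
  ]
}}

```text
time: 8.33
position: [0.5408, 0.0761, 0.1231]
orientation: [-0.0, 0.999, -0.041, 0.001]
contact_force: [-1.8, 0.6, 6.0]
finger_gap: 0.0004
```

Emit:
{"api": "play_rows", "payload": {
  "series": [
    [[1,0,0,0.1,0],[1,0,0,0.1,0],[1,0,0,0,0]]
  ]
}}

```text
time: 8.58
position: [0.5407, 0.0761, 0.1205]
orientation: [-0.0, 0.999, -0.041, 0.001]
contact_force: [2.3, -0.5, 2.5]
finger_gap: 0.0004
```

Emit:
{"api": "play_rows", "payload": {
  "series": [
    [[1,0,0,0.1,0],[1,0,0,0.1,0],[1,0,0,0,0]]
  ]
}}

```text
time: 8.83
position: [0.5393, 0.076, 0.1171]
orientation: [0.0, 0.999, -0.041, -0.001]
contact_force: [-0.7, -0.4, 0.2]
finger_gap: 0.0004
```

Emit:
{"api": "play_rows", "payload": {
  "series": [
    [[1,0,0,0.1,0],[1,0,0,0.1,0],[1,0,0,0,0]]
  ]
}}

```text
time: 9.08
position: [0.5395, 0.076, 0.1153]
orientation: [0.0, 0.999, -0.041, -0.001]
contact_force: [-0.7, 0.1, 0.1]
finger_gap: 0.0005
```

Emit:
{"api": "play_rows", "payload": {
  "series": [
    [[1,0,0,0.1,0],[1,0,0,0.1,0],[1,0,0,0,0]]
  ]
}}

```text
time: 9.33
position: [0.54, 0.076, 0.1144]
orientation: [0.0, 0.999, -0.041, -0.0]
contact_force: [-2.2, -0.2, 4.7]
finger_gap: 0.0004
```

Emit:
{"api": "play_rows", "payload": {
  "series": [
    [[1,0,0,0.1,0],[1,0,0,0.1,0],[1,0,0,0,0]]
  ]
}}

```text
time: 9.58
position: [0.5402, 0.076, 0.1143]
orientation: [0.0, 0.999, -0.04, -0.0]
contact_force: [-7.9, -0.4, 15.2]
finger_gap: 0.0006
```

Emit:
{"api": "play_rows", "payload": {
  "series": [
    [[1,0,0,0.1,0],[1,0,0,0.1,0],[1,0,0,0,0],[1,0,0,0,0],[1,0,0,0,0],[1,0,0,0,0],[1,0,0,0,0],[1,0,0,0,0]]
  ]
}}

```text
time: 10.25
position: [0.5403, 0.076, 0.1142]
orientation: [0.0, 0.999, -0.04, -0.001]
contact_force: [-12.8, 0.3, 25.5]
finger_gap: 0.0005
```

Emit:
{"api": "play_rows", "payload": {
  "series": [
    [[1,0,0,0,0],[1,0,0,0,0],[1,0,0,0,0],[1,0,0,0,0]]
  ]
}}

```text
time: 10.58
position: [0.5403, 0.076, 0.1142]
orientation: [0.0, 0.999, -0.04, -0.0]
contact_force: [-12.6, 0.4, 25.1]
finger_gap: 0.0003
```

End a is home (foot top 0.1142) and the push held 25 N. To be sure, I go back to b, check that it is still home and push there too.

Emit:
{"api": "play_rows", "payload": {
  "series": [
    [[1,0,0,-1,0],[1,0,0,-2,0],[1,0,0,-2,0],[1,0,3.3,0,0],[1,0,3.3,0,0],[1,0,3.3,0,0],[1,0,3.3,0,0],[1,0,3.3,0,0]]
  ]
}}

```text
time: 11.25
position: [0.5263, -0.0898, 0.1599]
orientation: [0.0, 0.999, -0.04, 0.0]
contact_force: [0.3, 0.6, -0.2]
finger_gap: 0.0003
```

Emit:
{"api": "play_rows", "payload": {
  "series": [
    [[1,0,3.3,0,0],[1,0,0.2,1,0],[1,0,0,1,0],[1,0,0,1,0],[1,0,0,0,0],[1,0,0,0,0]]
  ]
}}

```text
time: 11.75
position: [0.5231, -0.1216, 0.1285]
orientation: [-0.001, 0.999, -0.04, -0.001]
contact_force: [0.2, 0.3, 0.1]
finger_gap: 0.0006
```

```bash
python3 -c "
from h import *
st((0,-100,117.4))"
```

```text
t 11.75 case mm [ -0.  -97.6 128.5] yaw 0.1 tilt [-0.002  0.001] F [0.2 0.3 0.1] gap 0.0006
tool shift cm [0.01 0.24 1.11]
```

Emit:
{"api": "play_rows", "payload": {
  "series": [
    [[1,0,0.2,0.2,0],[1,0,0,0.2,0],[1,0,0,0.2,0],[1,0,0,0.2,0],[1,0,0,0.1,0],[1,0,0,0,0]]
  ]
}}

```text
time: 12.25
position: [0.5235, -0.1252, 0.1207]
orientation: [-0.0, 0.999, -0.041, -0.0]
contact_force: [0.6, 0.1, 0.0]
finger_gap: 0.0
```

Emit:
{"api": "play_rows", "payload": {
  "series": [
    [[1,0,0,0.1,0],[1,0,0,0.1,0],[1,0,0,0.1,0],[1,0,0,0,0]]
  ]
}}

```text
time: 12.58
position: [0.5235, -0.1253, 0.1177]
orientation: [-0.0, 0.999, -0.041, -0.0]
contact_force: [0.3, 0.7, -1.1]
finger_gap: 0.0002
```

Emit:
{"api": "play_rows", "payload": {
  "series": [
    [[1,0,0,0.15,0],[1,0,0,0.15,0],[1,0,0,0.1,0],[1,0,0,0,0]]
  ]
}}

```text
time: 12.92
position: [0.524, -0.1254, 0.1165]
orientation: [0.0, 0.999, -0.04, -0.0]
contact_force: [-6.7, 3.5, 15.0]
finger_gap: 0.0003
```

Emit:
{"api": "play_rows", "payload": {
  "series": [
    [[1,0,0,0.1,0],[1,0,0,0,0],[1,0,0,0,0],[1,0,0,0,0],[1,0,0,0,0],[1,0,0,0,0],[1,0,0,0,0],[1,0,0,0,0]]
  ]
}}

```text
time: 13.58
position: [0.524, -0.1255, 0.1165]
orientation: [0.0, 0.999, -0.04, -0.0]
contact_force: [-9.2, 3.9, 20.2]
finger_gap: 0.0007
```

Emit:
{"api": "play_rows", "payload": {
  "series": [
    [[1,0,0,-2,0],[1,0,0,-3,0],[1,0,0,-1.2,0],[1,-3.2,-1.2,0,0],[1,-3.2,-1.2,0,0],[1,-3.2,-1.2,0,0],[1,-3.2,-1.2,0,0],[1,0,0,0,0]]
  ]
}}

```text
time: 14.25
position: [0.3955, -0.0645, 0.1731]
orientation: [-0.001, 0.999, -0.04, -0.001]
contact_force: [-0.3, 0.5, -0.0]
finger_gap: 0.0003
```

```bash
python3 -c "
from h import *
st((-125,-55,126))"
```

```text
t 14.25 case mm [-131.9  -51.   173.1] yaw 0.1 tilt [-0.003  0.001] F [-0.3  0.5 -0. ] gap 0.0003
tool shift cm [0.7 0.4 4.7]
```

Emit:
{"api": "play_rows", "payload": {
  "series": [
    [[1,0.3,0.3,1.5,0],[1,0,0,1.6,0],[1,0,0,1.6,0],[1,0,0,0,0],[1,0,0,0,0]]
  ]
}}

```text
time: 14.67
position: [0.4024, -0.0702, 0.1274]
orientation: [-0.0, 0.999, -0.041, -0.001]
contact_force: [1.3, -0.1, -0.2]
finger_gap: 0.0007
```

```bash
python3 -c "
from h import *
st((-106,-55,126))
S=read_camera('scene')
cv2.imwrite('pics/p1.png',cv2.resize(S['img'][170:290,110:310],None,fx=3,fy=3))"
```

```text
t 14.67 case mm [-124.5  -56.2  127.4] yaw 0.0 tilt [-0.002  0.001] F [ 1.3 -0.1 -0.2] gap 0.0007
tool shift cm [ 1.85 -0.12  0.14]
```

View pics/p1.png

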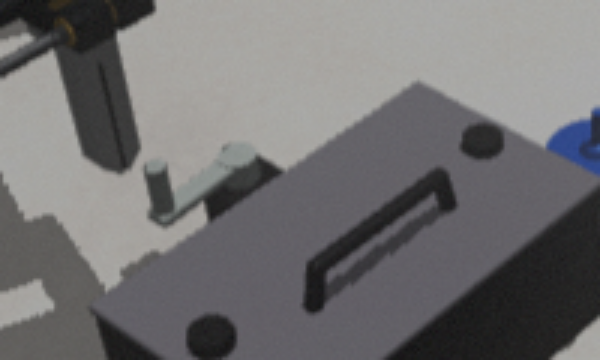

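The lid now lies flush, the peg stands at scene pixel about (162,227), and the fingers are behind it. I close the gap and sweep round the pivot in 6° steps.

Emit:
{"api": "play_rows", "payload": {
  "series": [
    [[1,0.9,0,0,0],[1,0.9,0,0,0],[1,0.58,0.12,0,-6],[1,0.58,0.12,0,-6],[1,0.58,0.12,0,-6],[1,0.58,0.12,0,-6],[1,0.58,0.12,0,-6],[1,0,0,0,0]]
  ]
}}

```text
time: 15.38
position: [0.4513, -0.0744, 0.1293]
orientation: [0.001, 0.975, 0.22, 0.001]
contact_force: [-0.9, 0.1, -0.1]
finger_gap: 0.0001
```

```bash
cat >> h.py <<'E'
def arc(th,gap=14):
    t=np.radians(th);st((-92+55*np.sin(t)-gap*np.cos(t),-55*np.cos(t)-gap*np.sin(t),126))
E
python3 -c "
from h import *
arc(30)"
```

```text
t 15.38 case mm [-75.4 -56.3 129.3] yaw 30.1 tilt [ 0.002 -0.001] F [-0.9  0.1 -0.1] gap 0.0001
tool shift cm [-0.02 -0.21  0.33]
```

Emit:
{"api": "play_rows", "payload": {
  "series": [
    [[1,0.58,-0.08,0.2,-6],[1,0.58,0.12,0,-6],[1,0.58,0.12,0,-6],[1,0.58,0.12,0,-6],[1,0.58,0.12,0,-6],[1,0,0,0,0]]
  ]
}}

```text
time: 15.88
position: [0.4763, -0.0595, 0.1269]
orientation: [0.001, 0.886, 0.464, 0.001]
contact_force: [-0.3, 0.1, 0.7]
finger_gap: 0.0007
```

```bash
python3 -c "
from h import *
arc(60)
S=read_camera('scene')
cv2.imwrite('pics/p2.png',cv2.resize(S['img'][170:290,110:310],None,fx=3,fy=3))"
```

```text
t 15.88 case mm [-51.7 -39.5 126.9] yaw 60.0 tilt [ 0.002 -0.001] F [-0.3  0.1  0.7] gap 0.0007
tool shift cm [0.01 0.04 0.09]
```

View pics/p2.png

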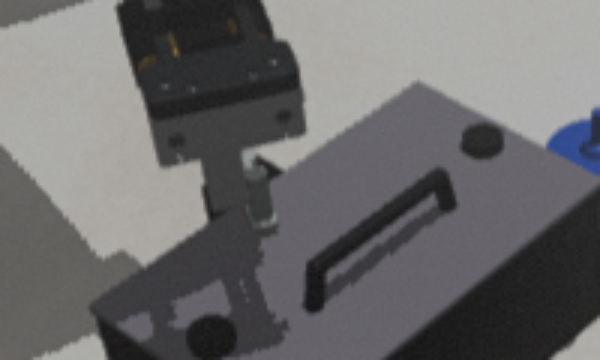

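The peg is being carried along and the arm now passes over the lid edge. I sweep the remaining 30°, plus a small over-push.

Emit:
{"api": "play_rows", "payload": {
  "series": [
    [[1,0.58,0.15,0,-6],[1,0.58,0.12,0,-6],[1,0.58,0.12,0,-6],[1,0.58,0.12,0,-6],[1,0.58,0.12,0,-6],[1,0,0,0,0],[1,0,0,0,0]]
  ]
}}

```text
time: 16.52
position: [0.492, -0.037, 0.1265]
orientation: [0.001, 0.736, 0.677, -0.001]
contact_force: [-2.3, -5.6, -0.0]
finger_gap: 0.0003
```

```bash
python3 -c "
from h import *
arc(90)"
```

```text
t 16.52 case mm [-37.9 -15.8 126.5] yaw 89.8 tilt [-0.    -0.004] F [-2.3 -5.6 -0. ] gap 0.0003
tool shift cm [0.18 0.09 0.05]
```

Emit:
{"api": "play_rows", "payload": {
  "series": [
    [[1,0.2,0,0,0],[1,0,0,0,0],[1,0,0,0,0]]
  ]
}}

```text
time: 16.77
position: [0.4921, -0.0366, 0.1266]
orientation: [0.002, 0.736, 0.676, -0.002]
contact_force: [-2.8, -10.0, 0.0]
finger_gap: 0.0003
```

Emit:
{"api": "play_rows", "payload": {
  "series": [
    [[1,-1,0,0,0],[1,-1,0,0,0],[1,0,0,-2,0],[1,0,0,-3,0],[1,-3,3,-2,0],[1,-3,3,0,0],[1,-3,3,0,0],[1,-3,0,0,0]]
  ]
}}

```text
time: 17.43
position: [0.5697, -0.1782, 0.1943]
orientation: [0.001, 0.736, 0.677, 0.001]
contact_force: [-0.6, 0.2, -0.1]
finger_gap: 0.0003
```

Emit:
{"api": "play_rows", "payload": {
  "series": [
    [[1,-4,0,0,0],[1,-4,0,0,0],[1,-4,0,0,0],[1,0,0,0,0],[1,0,0,0,0]]
  ]
}}

```text
time: 17.85
position: [0.5562, -0.2975, 0.1937]
orientation: [-0.0, 0.737, 0.676, 0.0]
contact_force: [-0.4, 0.1, 0.5]
finger_gap: 0.0005
```

```bash
python3 -c "
from h import *
st()
T=read_camera('top');S=read_camera('scene')
a=np.hstack([cv2.resize(T['img'][160:380,200:500],(400,293)),cv2.resize(S['img'][170:390,110:410],(400,293))])
cv2.imwrite('pics/f.png',a)"
```

```text
t 17.85 case mm [  47.3 -270.1  193.7] yaw 89.7 tilt [0.    0.001] F [-0.4  0.1  0.5] gap 0.0005
```

View pics/f.png

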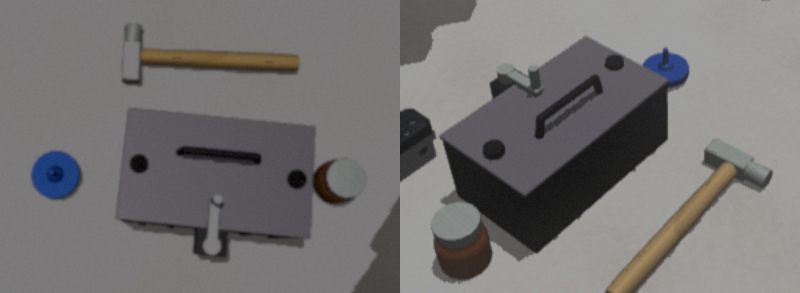

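The turn button lies square across the lid, from (212,245) to (216,200) in the left half, perpendicular to the lid edge. The lid is flush, the bystanders have not moved, and the arm is clear, so I hand the job in.

```bash
python3 -c "
from workcell import *
print(finish_job())"
```

```text
the job is handed in; nothing more can be done
None
```

I pressed both ends of the lid home, confirmed them with steady pushes, turned the button across the lid and handed the job in at about 18 s. `finish_job()` gives no verdict, so the result below rests on my own readings.

- **Pressing the ends:** I pressed foot b, then foot a. Each one gave way, dropped about 10 mm and then came up solid, at z of about 0.117 m for b and 0.114 m for a.
- **Confirming push:** I held about 25 N on a for about 0.8 s. I then went back to b, found it still home and pushed there at about 20 N for about 0.6 s. The highest vertical push I read was 25.5 N, well under 60 N.
- **Turn button:** I swept the peg through 90° until it met its stop, where the side force rose to 10 N with almost no further movement.
- **Last checks:** The final pictures show the lid flush and the button square across it. The wheel, hammer and jar were where they started, by eye, and the arm was clear with about zero contact force.

**Small disagreement:** on the second press, b's top read about 1 mm lower than on the first (0.1165 against 0.1174 m). I put this down to the lid having been tilted while end a was still up.

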